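Hang the knife caddy and fill it

TASK

Hang the steel caddy by the two holes in its rear flange on the two pins of the wooden ledge, fully down on the ledge, its cups on your side of the ledge. Then take the three washed tools from the drying rest and stand each one upright in its own cup, metal end down and handle up: the knife in the left cup, the round honing steel in the middle cup and the two-pronged fork in the right cup (left and right as seen from the robot). Leave the jar and the small shaker that stand between them where they are.

Things in the scene. Friction and masses are not known exactly. Their poses are not given: they have to be found in the camera images.
- ledge: fixed wooden ledge block, 36 mm deep (x), 220 mm wide (y), 114 mm high, with two upright steel pins on its top, 120 mm apart. Origin: centre of its underside on the counter; x points away from the robot side, y to the left as seen from the robot, z up. It stands on either half of the counter, turned up to 0.2 rad.
- pin_left (a point): foot of the left pin, on the ledge's top (114 mm above the counter). Each pin is 8 mm in diameter, straight for 20 mm and then tapering to a blunt point, 27 mm tall.
- pin_right (a point): foot of the right pin, likewise.
- caddy: steel caddy, 350 g: a box 40 mm deep (x), 188 wide (y), 95 high with three square cups in a row, a grip tab in front and a flange behind. Origin: centre of the box's underside; x points from the tab to the flange, y to the left cup, z up. Starts on the counter before the ledge, turned up to 0.25 rad from it. Hung, its underside is 25 mm above the counter; its foot may swing in by 5 degrees.
- hole_left (a point): centre of the left hole, at the underside of the flange; it goes over the left pin. The flange is 6 mm thick, its underside 89 mm above the caddy's, and sticks out to x = +62 mm; the holes are 14 mm wide, 120 mm apart, at caddy x = +41 mm. Hung, the box is 3 mm in front of the ledge.
- hole_right (a point): centre of the right hole, likewise.
- tab (a point): point to grip on the caddy's grip tab, 117 mm above the caddy's underside: the tab is 10 mm thick (caddy x), 60 mm wide (caddy y), centred 25 mm in front of the caddy's origin; above the box's rim (95 mm) it is free, up to 130 mm.
- cup_left (a point): centre of the left cup's floor, 5 mm above the caddy's underside. Each cup is 32 by 32 mm inside and 90 mm deep to the rim; cup centres are 74 mm apart.
- cup_middle (a point): centre of the middle cup's floor, likewise.
- cup_right (a point): centre of the right cup's floor, likewise.
- rest: fixed grey drying rest: a sloping tray 200 mm wide, low end towards the robot, with three lanes 72 mm apart for the tools. Origin: on the counter, 190 mm beyond the tools' tips; x points away from the robot. The tray ends 140 mm up from the tips, so the last 60 mm of each handle is free. Stands on the half without the ledge, turned up to 0.2 rad; which tool lies in which lane varies.
- knife: kitchen knife, 200 mm long, 100 g, with a flat pointed steel blade 20 mm wide and 3 mm thick. Origin: the tip of the metal end, on the centre line; x runs from the tip to the butt of the handle, y across the flat. Starts in a lane of the rest, tip down, flat side up, x axis 0.70 rad above level. Centre of mass 125 mm from the tip.
- steel: honing steel, 200 mm long, 100 g, with a plain round dark steel rod 10 mm in diameter. Origin: the tip of the metal end, on the centre line; x runs from the tip to the butt of the handle, y across the flat. Starts in a lane of the rest, tip down, flat side up, x axis 0.70 rad above level. Centre of mass 125 mm from the tip.
- fork: carving fork, 200 mm long, 100 g, with a narrow shank and two parallel prongs, 20 mm wide over all. Origin: the tip of the metal end, on the centre line; x runs from the tip to the butt of the handle, y across the flat. Starts in a lane of the rest, tip down, flat side up, x axis 0.70 rad above level. Centre of mass 125 mm from the tip.
- knife_grip (a point): point to grip on its handle, 172 mm from the tip, frame as the tool's. All three have the same black plastic handle, 110 mm long (90 to 200 mm from the tip), 18 mm wide (tool y), 16 mm thick (tool z), and below it a steel collar 17 by 14 mm, 68 to 92 mm from the tip.
- steel_grip (a point): point to grip on its handle, 172 mm from the tip, frame as the tool's. All three have the same black plastic handle, 110 mm long (90 to 200 mm from the tip), 18 mm wide (tool y), 16 mm thick (tool z), and below it a steel collar 17 by 14 mm, 68 to 92 mm from the tip.
- fork_grip (a point): point to grip on its handle, 172 mm from the tip, frame as the tool's. All three have the same black plastic handle, 110 mm long (90 to 200 mm from the tip), 18 mm wide (tool y), 16 mm thick (tool z), and below it a steel collar 17 by 14 mm, 68 to 92 mm from the tip.
- jar: bystander: amber glass jar with green cap, 60 mm across, 95 mm tall; origin at the centre of its underside.
- shaker: bystander: small steel shaker, 40 mm across, 75 mm tall; origin at the centre of its underside.

How it is judged:
On the way:
1. the caddy hangs on both pins, fully down, while the three tools still lie in the drying rest (horizontal distance between hole_left and pin_left below 0.006 m and z of hole_left in the frame of pin_left between -0.004 and 0.007 m and horizontal distance between hole_right and pin_right below 0.006 m and z of hole_right in the frame of pin_right between -0.004 and 0.007 m and angle between caddy's own z axis and vertical below 0.15 rad and distance of each of knife, steel, fork from where it was at the start of the episode below 0.03 m), for 0.2 s.
At the end, for the whole second after the job is handed in: The caddy hangs on both pins (holes within 6 mm of the pins, flange within 7 mm of the ledge top, tilt under 0.15 rad); knife, steel and fork stand in the left, middle and right cups, tips within 20 mm of the cup floors, handles up, leaning under 0.5 rad, all at rest (horizontal distance between hole_left and pin_left below 0.006 m and z of hole_left in the frame of pin_left between -0.004 and 0.007 m and horizontal distance between hole_right and pin_right below 0.006 m and z of hole_right in the frame of pin_right between -0.004 and 0.007 m and angle between caddy's own z axis and vertical below 0.15 rad and linear speed of each of caddy, knife, steel, fork below 0.03 m/s and horizontal distance between knife and cup_left below 0.025 m and z of knife in the frame of cup_left between -0.006 and 0.02 m and angle between each of knife, steel, fork's own x axis and vertical below 0.5 rad and horizontal distance between steel and cup_middle below 0.025 m and z of steel in the frame of cup_middle between -0.006 and 0.02 m and horizontal distance between fork and cup_right below 0.025 m and z of fork in the frame of cup_right between -0.006 and 0.02 m); the robot touches nothing.
It fails at once if the jar or the shaker is moved more than 40 mm (distance of any of jar, shaker from where it was at the start of the episode above 0.04 m).
It also fails if it takes over 72 s, if anything falls off the work surface, if the arm or the gripper's body presses on something with over 40 N, if the wrist force passes 120 N, or if a joint passes its speed limit or range.

ROBOT

A 6-joint arm with a two-finger parallel gripper is mounted at the origin on the work surface. World frame = base frame: x ahead of the robot, y to its left, z up, the work surface at z = 0. Lengths are in m, angles in rad, forces in N, time in s.
With the tool pointing down it reaches from about 0.225 to 0.875 m from the base axis. Payload 3.4 kg.
Tool frame: the origin (TCP) lies on the centre line of the jaws, within the pads' length; the fingertips stand 22 mm ahead of it and the grasp point (between the pads) lies 3 mm ahead of it; z points along the fingers, y is the line along which they close (so a half turn about z gives the same grasp; the last joint's range is limited). The gripper opens to 85 mm and grips with 20 to 120 N. Pads are 22 mm wide; open, the fingers measure 114 mm over their backs; the gripper's body (76 mm by 85 mm) begins 54 mm behind the grasp point. The pads swing forward as they close: fully open they stand 13 mm farther back than shut.
Start: joints at [1.088, 0.276, 1.505, -0, 1.361, -0.121], TCP at [0.204, 0.538, 0.253] pointing down, gripper open.
Joint ranges: [-2.89, 2.89], [-0.75, 2.08], [0.22, 2.7], [-1.18, 4.32], [0.11, 2.71], [-2.7, 2.7]. Speed limits (rad/s): [2.57, 2.57, 3.14, 3.14, 3.14, 3.14].

INTERFACE

Orientations are given as a unit quaternion [w, x, y, z].
In Python, from rig import manip gives the robot as it stands.
- The arm moves only by the shell command python3 steer.py [OPENING] [FORCE], which reads ROWS from standard input. ROWS is a JSON list of rows, 1 to 5 of them, each an object with the fields x, y, z (the shift in m), yaw (a turn about the tool's z in rad); a field left out counts as zero; each row shifts and turns the commanded pose from where the row before left it, along the tool's axes as they then stand; what a row does not reach is not made up. A row lasts 1/12 s, in which the tool goes at most 0.0417 m and 0.125 rad, less where a joint would pass 70% of its speed; a pose out of reach is approached as far as the arm can. OPENING is the finger opening in m, set as the command begins (- or left out keeps the last). The fingers move at their own pace and stop on an object; FORCE is the grip in N (left out, the last holds). Time passes only in rows, so rows that do not move let the fingers close. It prints the time, the measured TCP pose, the force, the opening and the grip force at its end. Input that does not fit is refused with a message, and nothing moves.
- manip.get_state(): the state, without advancing time (a new reading comes with each control period).
- manip.get_image(name): name is "side" or "top"; returns a dict with "img" (400x640x3 uint8, red, green, blue), "camera_matrix" (3x3 intrinsics, pixels), "k1" (the pictures are not rectified: a ray, as slopes to the right and down, at radius r is drawn at 1 + k1 r^2 times it, then the intrinsics apply), "T" (4x4, takes a point from camera to world coordinates). Camera axes: x right, y down, z forward; pixel columns grow to the right and rows downward; lengths in m; the calibration is good to about 2 mm. A picture is of the moment at which its call begins. There is no depth.
- manip.sign_off(): hands the job in; it is judged then, once.
The state is a dict: "clock": time; "qpos": joint angles; "qd": joint speeds; "effort": joint torques, N m; "position": TCP position; "ee_rot": TCP orientation; "contact_force": force on the tool from outside, world axes, zero at the start; "moment": the same for the moment, N m; "width": finger opening in m; "gripper_force": force on a finger pad.
Only numpy, scipy, OpenCV 4.12 (cv2) and the standard library are available. Lean on these libraries where they do the work, as an engineer would, in place of code of your own. Each camera call takes 0.05 s, during which the arm holds its last target. There are 200 camera calls.

## Working session

There is one attempt and no reset: what is moved stays moved. The work goes in short steps, Python scripts to look and compute and a shell command to move; the robot and the scene stay as the last step left them, time stands still between calls to the robot, and variables do not carry over. Pictures are saved under pics/ and viewed, at most 10 in all, crops included, and the job is handed in when it is done.

```bash
ls; mkdir -p pics
python3 - <<'E'
from rig import manip
import cv2,numpy as np
for n in("side","top"):
    d=manip.get_image(n); cv2.imwrite(f"pics/{n}0.png",d["img"][:,:,::-1]); np.savez(f"pics/{n}0.npz",**d)
    print(n,d["camera_matrix"].tolist(),d["k1"],np.round(d["T"],4).tolist())
s=manip.get_state();print(s)
E
```

```text
pics
rig.py
steer.py
side [[385.8117472557805, 0.0, 320.39862153349236], [0.0, 385.8117472557805, 190.11918328246105], [0.0, 0.0, 1.0]] -0.07216394017509548 [[-0.999, -0.0333, 0.0284, 0.51], [-0.0435, 0.6904, -0.7221, 0.5943], [0.0044, -0.7227, -0.6912, 0.6822], [0.0, 0.0, 0.0, 1.0]]
top [[383.6269867637125, 0.0, 320.4996030334167], [0.0, 383.6269867637125, 194.26086248277892], [0.0, 0.0, 1.0]] 0.006040983293660808 [[-0.0174, -0.9903, 0.138, 0.3941], [-0.9998, 0.0168, -0.0053, -0.0065], [0.0029, -0.1381, -0.9904, 1.0447], [0.0, 0.0, 0.0, 1.0]]
{'clock': 0.1, 'qpos': array([ 1.08797521e+00,  2.76532461e-01,  1.50601744e+00, -1.04000335e-05,
        1.36072154e+00, -1.21018946e-01]), 'qd': array([ 0.00192151, -0.00408195, -0.0032081 , -0.00212742, -0.00053212,
        0.00024527]), 'effort': array([ 1.58106071e-03, -4.17698872e+01, -2.46406281e+01, -1.26289865e-04,
        5.83215966e-03,  6.84340478e-07]), 'position': array([0.2033365 , 0.53736869, 0.25252144]), 'ee_rot': array([-2.44742041e-04,  1.79914896e-01,  9.83681821e-01, -8.02937026e-04]), 'contact_force': array([-0.34634917,  0.48148154, -0.63208583]), 'moment': array([-0.03077697, -0.00248673, -0.01204119]), 'gripper_force': 0.0, 'width': 0.08530702509054598}
```
View pics/side0.png

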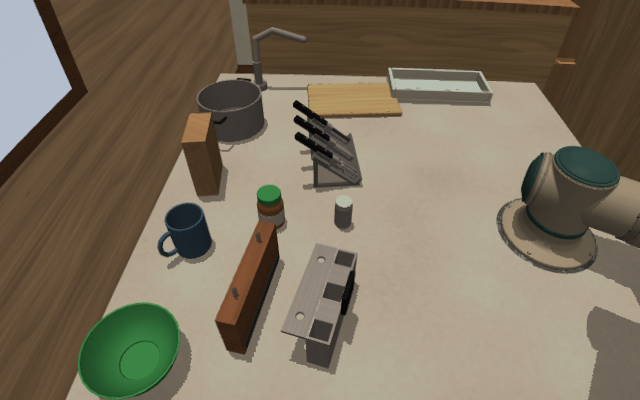

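View pics/top0.png

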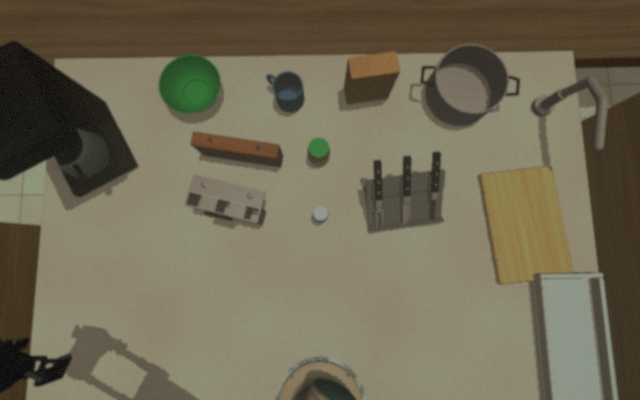

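Create h.py:
```python
import numpy as np, cv2
def load(n): return dict(np.load(f"pics/{n}.npz"))
def ray(d,u,v):
    K=d["camera_matrix"]; p=np.array([(u-K[0,2])/K[0,0],(v-K[1,2])/K[1,1]])
    q=cv2.undistortPoints(np.array([[[u,v]]],float),K,np.array([float(d["k1"]),0,0,0]))[0,0]
    T=d["T"]; return T[:3,3],T[:3,:3]@np.array([q[0],q[1],1.])
def onplane(d,u,v,z):
    o,r=ray(d,u,v); return o+r*(z-o[2])/r[2]
def tri(d1,p1,d2,p2):
    o1,r1=ray(d1,*p1);o2,r2=ray(d2,*p2)
    A=np.c_[r1,-r2]; t=np.linalg.lstsq(A,o2-o1,rcond=None)[0]
    a=o1+t[0]*r1;b=o2+t[1]*r2; return (a+b)/2,np.linalg.norm(a-b)
def proj(d,P):
    T=d["T"];R=T[:3,:3].T;t=-R@T[:3,3]
    return cv2.projectPoints(np.atleast_2d(np.array(P,float)),cv2.Rodrigues(R)[0],t,d["camera_matrix"],np.array([float(d["k1"]),0,0,0]))[0][:,0]
def crop(img,x0,y0,x1,y1,k):
    return cv2.resize(img[y0:y1,x0:x1],None,fx=k,fy=k,interpolation=cv2.INTER_CUBIC)
```

Run:
```python
from h import *
s=cv2.imread("pics/side0.png");t=cv2.imread("pics/top0.png")
cv2.imwrite("pics/c1.png",crop(s,215,220,365,370,4))
a=crop(t,180,125,290,230,3.6)
b=crop(t,355,145,450,235,4)
c=crop(s,288,95,368,190,4)
H=600;pad=lambda i:cv2.copyMakeBorder(i,0,H-i.shape[0],0,0,cv2.BORDER_CONSTANT)
cv2.imwrite("pics/c2.png",pad(a)[:400]); cv2.imwrite("pics/c3.png",np.hstack([pad(b)[:400],pad(c)[:400]]))
```

```text
(no output)
```

View pics/c1.png

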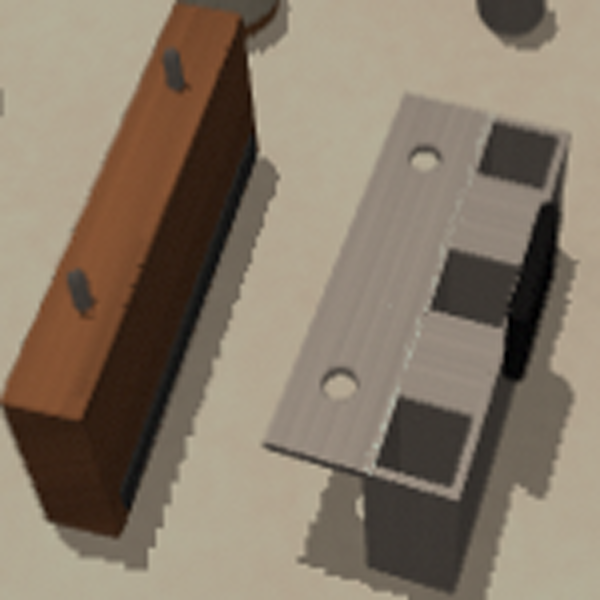

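View pics/c2.png

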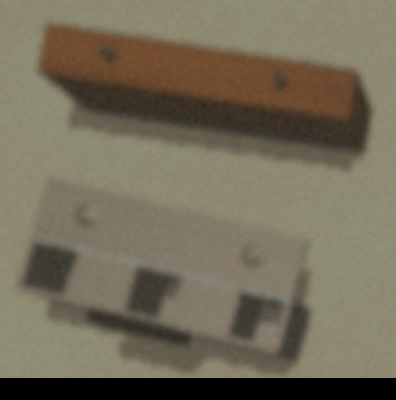

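View pics/c3.png

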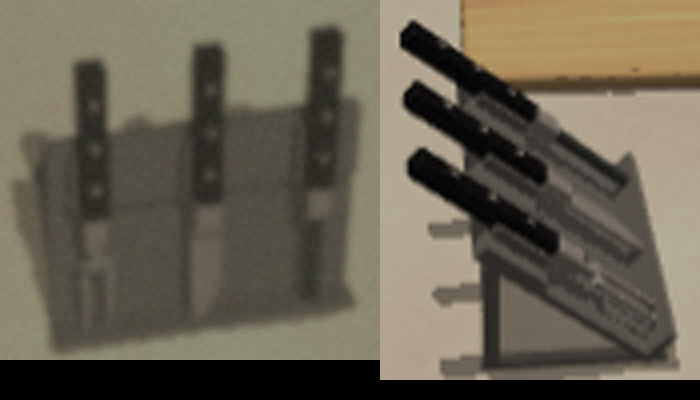

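Run:
```python
from h import *
np.set_printoptions(precision=4,suppress=True)
s=load("side0");t=load("top0")
S=lambda x,y:(215+(x+.5)/4-.5,220+(y+.5)/4-.5)
T=lambda x,y:(180+(x+.5)/3.6-.5,125+(y+.5)/3.6-.5)
T3=lambda x,y:(355+(x+.5)/4-.5,145+(y+.5)/4-.5)
S3=lambda x,y:(288+(x-380+.5)/4-.5,95+(y+.5)/4-.5)
# pins tip
for n,a,b,z in[("pinL tip",(76,275),(106,50),.141),("pinR tip",(170,54),(279,74),.141),("pinL foot",(88,308),(110,58),.114),("pinR foot",(181,87),(281,87),.114),
 ("holeL",(340,383),(86,214),.095),("holeR",(425,158),(251,254),.095),
 ("fl back L",(263,445),(50,180),.095),("fl back R",(406,93),(308,240),.095),("box front L",(460,498),(20,287),.095),("box frontR",(569,133),(282,354),.095),
 ("ledge front L",(80,420),(40,72),.114),("ledge back L",(4,402),(50,25),.114),("ledge frontR",(245,12),(350,117),.114)]:
    print(n,onplane(s,*S(*a),z),onplane(t,*T(*b),z),tri(s,S(*a),t,T(*b)))
for n,a,b in[("fork butt",(415,160),(88,62)),("knife butt",(410,93),(208,45)),("steel butt",(406,32),(326,29)),
  ("fork handle lower",(556,245),(96,218)),("knife hl",(546,178),(207,205)),("steel hl",(533,115),(319,190))]:
    print(n,tri(s,S3(*a),t,T3(*b)))
```

```text
pinL tip [0.662  0.2645 0.141 ] [0.661  0.2563 0.141 ] (array([0.6641, 0.259 , 0.1319]), np.float64(0.0008056831413643815))
pinR tip [0.6424 0.1476 0.141 ] [0.6425 0.1399 0.141 ] (array([0.6444, 0.1411, 0.1332]), np.float64(0.0003391437823905949))
pinL foot [0.6614 0.2634 0.114 ] [0.6632 0.2613 0.114 ] (array([0.6629, 0.2619, 0.1117]), np.float64(0.0018065149578387289))
pinR foot [0.6406 0.145  0.114 ] [0.6406 0.1428 0.114 ] (array([0.6412, 0.1432, 0.1118]), np.float64(0.0001156224758289806))
holeL [0.5554 0.2818 0.095 ] [0.5571 0.281  0.095 ] (array([0.5564, 0.2812, 0.0943]), np.float64(0.0018088234955735082))
holeR [0.5252 0.1662 0.095 ] [0.5271 0.1661 0.095 ] (array([0.5261, 0.1661, 0.0952]), np.float64(0.0019057490505140905))
fl back L [0.5841 0.3105 0.095 ] [0.5816 0.3066 0.095 ] (array([0.5837, 0.3083, 0.0899]), np.float64(0.0020739938020511543))
fl back R [0.536  0.1283 0.095 ] [0.5362 0.1266 0.095 ] (array([0.5363, 0.1268, 0.0933]), np.float64(0.0004669322315898079))
box front L [0.5045 0.3289 0.095 ] [0.5068 0.3252 0.095 ] (array([0.5059, 0.3268, 0.0909]), np.float64(0.00284
[... 328 characters left out ...]
4 ] (array([0.6886, 0.305 , 0.1092]), np.float64(0.0007530450264483515))
ledge frontR [0.6165 0.0969 0.114 ] [0.6186 0.0952 0.114 ] (array([0.6179, 0.0954, 0.1125]), np.float64(0.0021796735186178436))
fork butt (array([ 0.5973, -0.1463,  0.1513]), np.float64(0.0020168862890225727))
knife butt (array([ 0.6069, -0.2184,  0.1503]), np.float64(0.0017646336825361236))
steel butt (array([ 0.6156, -0.2892,  0.1511]), np.float64(0.0010299481187152158))
fork handle lower (array([ 0.5128, -0.1586,  0.0809]), np.float64(0.0012918421965129694))
knife hl (array([ 0.5205, -0.2295,  0.08  ]), np.float64(0.00039926658208507866))
steel hl (array([ 0.5301, -0.3012,  0.0805]), np.float64(0.002207153010916827))
```

```bash
cat > go.py <<'E'
import sys
from rig import manip
import numpy as np
from scipy.spatial.transform import Rotation as R
s=manip.get_state();w,x,y,z=s["ee_rot"];M=R.from_quat([x,y,z,w]).as_matrix()
p=s["position"];yaw=np.arctan2(M[1,1],M[0,1])
print("t%.2f pos"%s["clock"],np.round(p,4),"tooly yaw %.4f"%yaw,"z",np.round(M[:,2],3),"w %.4f gf %.1f"%(s["width"],s["gripper_force"]),"F",np.round(s["contact_force"],1),"q",np.round(s["qpos"],2))
if len(sys.argv)>3:
    t=np.array([float(v) for v in sys.argv[1:4]]);print("delta tool",np.round(M.T@(t-p),4))
if len(sys.argv)>4: print("turn %.4f"%(yaw-float(sys.argv[4])))
E
echo '[{"yaw": 0.122},{"yaw": 0.122},{"yaw": 0.122},{"yaw": 0.122},{"yaw": 0.122}]' | python3 steer.py 0.05 20
echo '[{"yaw": 0.122},{"yaw": 0.122},{"yaw": 0.122},{"yaw": 0.122},{"yaw": 0.122}]' | python3 steer.py
echo '[{"yaw": 0.122},{"yaw": 0.122},{}]' | python3 steer.py
python3 go.py .4775 .2405 .17 -.257
```

```text
clock: 0.52
position: [0.2034, 0.5375, 0.2528]
ee_rot: [-0.0, 0.47, 0.883, -0.001]
contact_force: [0.0, -0.3, 0.3]
width: 0.05
gripper_force: 0.0
clock: 0.93
position: [0.2034, 0.5375, 0.2528]
ee_rot: [0.0, 0.713, 0.701, -0.0]
contact_force: [-0.0, -0.1, -0.4]
width: 0.0496
gripper_force: 0.0
clock: 1.18
position: [0.2034, 0.5375, 0.2528]
ee_rot: [0.0, 0.792, 0.611, -0.0]
contact_force: [-0.5, 0.0, 0.3]
width: 0.0497
gripper_force: 0.0
t1.18 pos [0.2034 0.5375 0.2528] tooly yaw -0.2570 z [-0.    -0.001 -1.   ] w 0.0497 gf 0.0 F [-0.5  0.   0.3] q [1.09 0.28 1.51 0.   1.36 1.34]
delta tool [-0.2175  0.3406  0.083 ]
turn 0.0000
```

```bash
echo '[{"x": -0.0198,"y": 0.031,"z": 0.0075},{"x": -0.0198,"y": 0.031,"z": 0.0075},{"x": -0.0198,"y": 0.031,"z": 0.0075},{"x": -0.0198,"y": 0.031,"z": 0.0075},{"x": -0.0198,"y": 0.031,"z": 0.0075}]' | python3 steer.py >/dev/null
echo '[{"x": -0.0198,"y": 0.031,"z": 0.0075},{"x": -0.0198,"y": 0.031,"z": 0.0075},{"x": -0.0198,"y": 0.031,"z": 0.0075},{"x": -0.0198,"y": 0.031,"z": 0.0075},{"x": -0.0198,"y": 0.031,"z": 0.0075}]' | python3 steer.py>/dev/null
echo '[{"x": -0.0198,"y": 0.031,"z": 0.0075},{}]' | python3 steer.py
python3 go.py .4775 .2405 .122 -.257
python3 - <<'E'
from rig import manip
from h import *
for n in("side","top"):
    d=manip.get_image(n); cv2.imwrite(f"pics/{n}1.png",d["img"][:,:,::-1]); np.savez(f"pics/{n}1.npz",**d)
s=cv2.imread("pics/side1.png");t=cv2.imread("pics/top1.png")
a=crop(s,240,150,400,370,2.5);b=crop(t,170,120,300,250,3)
b=cv2.copyMakeBorder(b,0,a.shape[0]-b.shape[0],0,0,cv2.BORDER_CONSTANT)
cv2.imwrite("pics/c4.png",np.hstack([a,b]))
E
```

```text
clock: 2.18
position: [0.4825, 0.2363, 0.1693]
ee_rot: [0.002, 0.792, 0.611, -0.001]
contact_force: [-0.1, 0.6, -0.1]
width: 0.0499
gripper_force: 0.0
t2.18 pos [0.4825 0.2363 0.1693] tooly yaw -0.2566 z [ 0.001 -0.003 -1.   ] w 0.0499 gf 0.0 F [-0.1  0.6 -0.1] q [ 0.33  0.28  1.72 -0.    1.14  0.59]
delta tool [ 0.003  -0.006   0.0472]
turn 0.0004
```

View pics/c4.png

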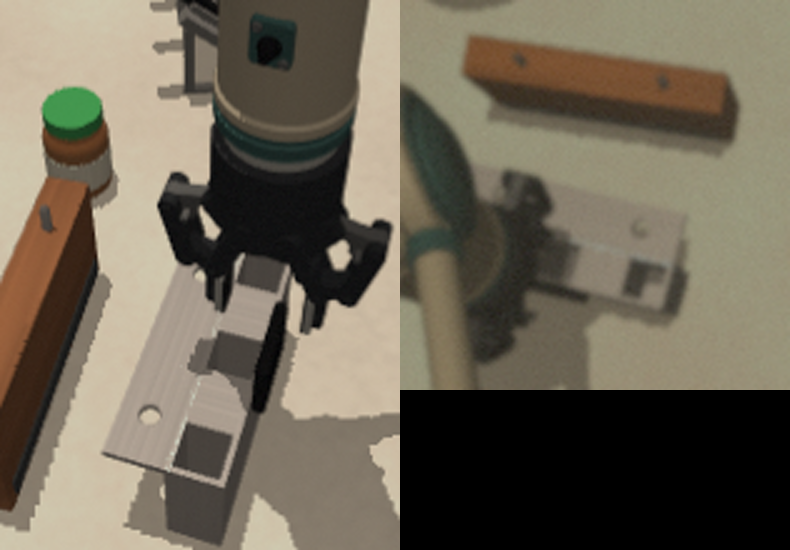

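```bash
echo '[{},{}]' | python3 steer.py>/dev/null
python3 go.py .4775 .2405 .121 -.257
```

```text
t2.45 pos [0.4777 0.2419 0.171 ] tooly yaw -0.2527 z [-0.  0. -1.] w 0.0500 gf 0.0 F [-0.2  0.1 -0.5] q [0.34 0.28 1.72 0.   1.15 0.59]
delta tool [-0.0014  0.0002  0.05  ]
turn 0.0043
```

```bash
echo '[{"z": 0.025,"yaw": 0.004},{"z": 0.02},{"z": 0.005},{},{}]' | python3 steer.py >/dev/null
echo '[{},{},{},{},{}]' | python3 steer.py 0 100
python3 go.py .4775 .2405 .1870
```

```text
clock: 3.28
position: [0.4787, 0.2413, 0.1215]
ee_rot: [-0.0, 0.793, 0.61, 0.001]
contact_force: [-1.4, -0.3, 3.7]
width: 0.0084
gripper_force: 99.1
t3.28 pos [0.4787 0.2413 0.1215] tooly yaw -0.2592 z [ 0.001  0.001 -1.   ] w 0.0084 gf 99.1 F [-1.4 -0.3  3.7] q [0.34 0.33 1.79 0.   1.03 0.6 ]
delta tool [-0.001  -0.001  -0.0655]
```

```bash
echo '[{"z": -0.015},{"z": -0.02},{"z": -0.02},{"z": -0.015},{}]' | python3 steer.py >/dev/null
echo '[{},{}]' | python3 steer.py
python3 go.py
python3 - <<'E'
from rig import manip
from h import *
for n in("side","top"):
    d=manip.get_image(n); cv2.imwrite(f"pics/{n}2.png",d["img"][:,:,::-1]); np.savez(f"pics/{n}2.npz",**d)
s=cv2.imread("pics/side2.png");t=cv2.imread("pics/top2.png")
a=crop(s,230,180,380,380,3);b=crop(t,185,130,285,230,3.3)
b=cv2.copyMakeBorder(b,0,a.shape[0]-b.shape[0],0,0,cv2.BORDER_CONSTANT)
cv2.imwrite("pics/c5.png",np.hstack([a,b]))
E
```

```text
clock: 3.87
position: [0.4776, 0.2406, 0.1895]
ee_rot: [-0.0, 0.793, 0.61, -0.001]
contact_force: [0.3, -0.8, -3.2]
width: 0.0086
gripper_force: 98.2
t3.87 pos [0.4776 0.2406 0.1895] tooly yaw -0.2591 z [-0.002 -0.001 -1.   ] w 0.0086 gf 98.2 F [ 0.3 -0.8 -3.2] q [0.34 0.26 1.69 0.   1.19 0.6 ]
```

View pics/c5.png

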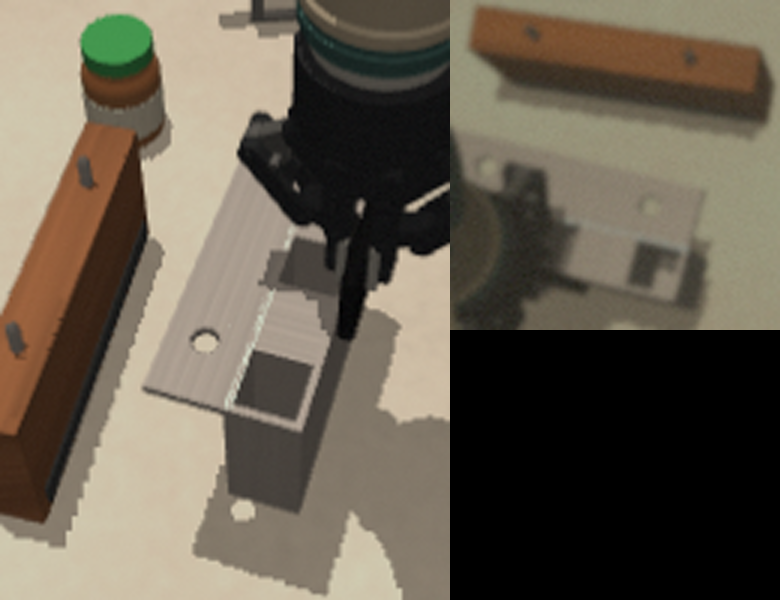

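Run:
```python
from h import *
np.set_printoptions(precision=4,suppress=True)
s=load("side2");t=load("top2")
S=lambda x,y:(230+(x+.5)/3-.5,180+(y+.5)/3-.5)
T=lambda x,y:(185+(x-450+.5)/3.3-.5,130+(y+.5)/3.3-.5)
z=.095+.068
print(onplane(s,*S(205,341),z),onplane(t,*T(490,167),z),tri(s,S(205,341),t,T(490,167)))
print(onplane(t,*T(651,206),z))
print("corner",onplane(s,*S(143,388),z), "R", onplane(t,*T(706,190),z))
print("rot L",onplane(s,*S(302,431),z))
```

```text
[0.5556 0.2814 0.163 ] [0.5548 0.2763 0.163 ] (array([0.5559, 0.2781, 0.1575]), np.float64(0.0002968570443846786))
[0.525  0.1626 0.163 ]
corner [0.5839 0.3093 0.163 ] R [0.5358 0.124  0.163 ]
rot L [0.505  0.3284 0.163 ]
```

```bash
echo '[{"yaw": -0.043},{"yaw": -0.043},{},{}]' | python3 steer.py >/dev/null
python3 go.py .5877 .2167 .1895 -.173
```

```text
t4.30 pos [0.4781 0.2409 0.1898] tooly yaw -0.1740 z [-0.002 -0.001 -1.   ] w 0.0087 gf 98.2 F [ 0.5 -1.4 -3.2] q [0.34 0.26 1.69 0.   1.19 0.51]
delta tool [-4.800e-03  1.122e-01  1.000e-04]
turn -0.0010
```

```bash
echo '[{"x": -0.0012,"y": 0.02},{"x": -0.0012,"y": 0.028},{"x": -0.0012,"y": 0.028},{"x": -0.0012,"y": 0.025},{"y": 0.0112}]' | python3 steer.py >/dev/null
echo '[{},{},{}]' | python3 steer.py>/dev/null
python3 go.py .5877 .2167 .1895 -.173
python3 - <<'E'
from rig import manip
from h import *
for n in("side","top"):
    d=manip.get_image(n); cv2.imwrite(f"pics/{n}3.png",d["img"][:,:,::-1]); np.savez(f"pics/{n}3.npz",**d)
s=cv2.imread("pics/side3.png");t=cv2.imread("pics/top3.png")
a=crop(s,205,200,325,350,4);b=crop(t,185,120,285,220,3.2)
b=cv2.copyMakeBorder(b,0,a.shape[0]-b.shape[0],0,0,cv2.BORDER_CONSTANT)
cv2.imwrite("pics/c6.png",np.hstack([a,b]))
E
```

```text
t4.97 pos [0.5864 0.2172 0.1903] tooly yaw -0.1729 z [-0.003 -0.    -1.   ] w 0.0083 gf 98.7 F [ 0.2 -0.1 -2.7] q [0.24 0.39 1.49 0.   1.26 0.42]
delta tool [-0.0003  0.0013  0.0008]
turn 0.0001
```

View pics/c6.png

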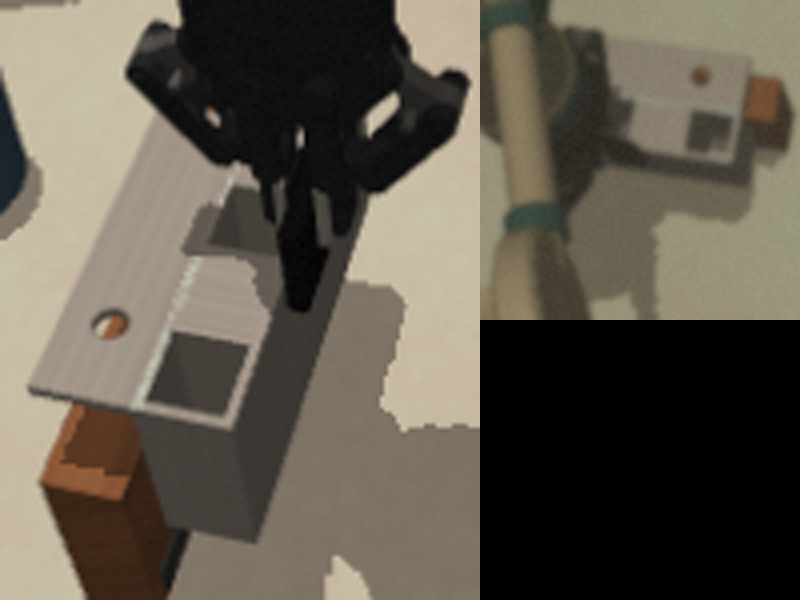

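Run:
```python
from h import *
np.set_printoptions(precision=4,suppress=True)
s=load("side3");t=load("top3")
S=lambda x,y:(205+(x+.5)/4-.5,200+(y+.5)/4-.5)
T=lambda x,y:(185+(x-480+.5)/3.2-.5,120+(y+.5)/3.2-.5)
z=.164
print("L side",onplane(s,*S(111,324),z),"R top",onplane(t,*T(701,76),z))
print("corner L side",onplane(s,*S(29,388),z),"R top",onplane(t,*T(751,57),z))
print("front L side",onplane(s,*S(233,430),z),"R top",onplane(t,*T(743,162),z))
for z in(.114,.141):
  a=[onplane(load("side0"),*p,z) for p in [(215+76.5/4-.5,220+275.5/4-.5)]]; print(a)
```

```text
L side [0.6603 0.2647 0.164 ] R top [0.6406 0.1442 0.164 ]
corner L side [0.6858 0.2947 0.164 ] R top [0.6545 0.1074 0.164 ]
front L side [0.6056 0.3079 0.164 ] R top [0.5755 0.1132 0.164 ]
[array([0.6695, 0.248 , 0.114 ])]
[array([0.662 , 0.2645, 0.141 ])]
```

```bash
echo '[{"x": -0.001,"y": 0.0015},{"z": 0.012},{"z": 0.008},{}]' | python3 steer.py 
python3 go.py
echo '[{"z": 0.008},{"z": 0.007},{"z": 0.004},{},{}]' | python3 steer.py 
python3 go.py
```

```text
clock: 5.4
position: [0.5877, 0.2155, 0.169]
ee_rot: [-0.001, 0.765, 0.643, -0.002]
contact_force: [-0.8, -0.5, -3.1]
width: 0.0086
gripper_force: 98.3
t5.40 pos [0.5877 0.2155 0.169 ] tooly yaw -0.1727 z [-0.004 -0.001 -1.   ] w 0.0086 gf 98.3 F [-0.8 -0.5 -3.1] q [0.24 0.41 1.52 0.   1.22 0.41]
clock: 5.82
position: [0.5894, 0.2157, 0.1514]
ee_rot: [-0.0, 0.766, 0.643, -0.0]
contact_force: [0.7, 0.8, -3.1]
width: 0.0084
gripper_force: 98.5
t5.82 pos [0.5894 0.2157 0.1514] tooly yaw -0.1730 z [-0.001 -0.    -1.   ] w 0.0084 gf 98.5 F [ 0.7  0.8 -3.1] q [0.24 0.42 1.54 0.   1.18 0.41]
```

```bash
echo '[{"z": 0.003},{"z": 0.002},{},{}]' | python3 steer.py 
echo '[{"z": 0.001},{},{}]' | python3 steer.py 
python3 go.py
```

```text
clock: 6.15
position: [0.5897, 0.2157, 0.1469]
ee_rot: [0.0, 0.766, 0.643, 0.0]
contact_force: [0.5, 0.1, -2.4]
width: 0.0083
gripper_force: 98.5
clock: 6.4
position: [0.5896, 0.2158, 0.1465]
ee_rot: [0.0, 0.766, 0.643, 0.0]
contact_force: [-1.7, -0.7, 0.4]
width: 0.0087
gripper_force: 99.1
t6.40 pos [0.5896 0.2158 0.1465] tooly yaw -0.1730 z [ 0.001  0.    -1.   ] w 0.0087 gf 99.1 F [-1.7 -0.7  0.4] q [0.24 0.43 1.55 0.   1.17 0.41]
```

```bash
echo '[{},{},{}]' | python3 steer.py .04 20
echo '[{"z": -0.01},{"z": -0.03},{"z": -0.04},{"z": -0.03},{"yaw": 0.12}]' | python3 steer.py >/dev/null
echo '[{"yaw": 0.12},{"yaw": 0.12},{"yaw": 0.12},{"yaw": 0.12},{"yaw": 0.12}]' | python3 steer.py >/dev/null
echo '[{"yaw": 0.12},{"yaw": 0.12},{"yaw": 0.12},{"yaw": 0.12},{"yaw": 0.063}]' | python3 steer.py >/dev/null
echo '[{},{}]' | python3 steer.py >/dev/null
python3 go.py .590 -.221 .20 -1.436
```

```text
clock: 6.65
position: [0.59, 0.2158, 0.146]
ee_rot: [0.0, 0.766, 0.643, 0.0]
contact_force: [1.0, -0.3, -0.4]
width: 0.0397
gripper_force: 0.0
t8.07 pos [0.5898 0.2158 0.2565] tooly yaw -1.4343 z [ 0.001  0.    -1.   ] w 0.0397 gf 0.0 F [-0.1 -0.1  0.5] q [0.24 0.35 1.38 0.   1.41 1.67]
delta tool [-0.0593  0.4327  0.0564]
turn 0.0017
```

```bash
echo '[{"x": -0.0054,"y": 0.0393},{"x": -0.0054,"y": 0.0393},{"x": -0.0054,"y": 0.0393},{"x": -0.0054,"y": 0.0393},{"x": -0.0054,"y": 0.0393}]' | python3 steer.py .045 >/dev/null
echo '[{"x": -0.0054,"y": 0.0393},{"x": -0.0054,"y": 0.0393},{"x": -0.0054,"y": 0.0393},{"x": -0.0054,"y": 0.0393},{"x": -0.0054,"y": 0.0393}]' | python3 steer.py >/dev/null
echo '[{"x": -0.0054,"y": 0.0393,"z": 0.01},{"z": 0.02},{"z": 0.02},{},{}]' | python3 steer.py >/dev/null
python3 go.py .590 -.221 .135 -1.436
python3 - <<'E'
from rig import manip
from h import *
for n in("side","top"):
    d=manip.get_image(n); cv2.imwrite(f"pics/{n}4.png",d["img"][:,:,::-1]); np.savez(f"pics/{n}4.npz",**d)
s=cv2.imread("pics/side4.png");t=cv2.imread("pics/top4.png")
a=crop(s,265,50,375,190,3.6);b=crop(t,180,110,300,230,3.2);c=crop(s,200,210,340,360,2.5)
a=cv2.copyMakeBorder(a,0,600-a.shape[0],0,0,cv2.BORDER_CONSTANT)
c=c[:216+100];o=np.zeros((600,max(b.shape[1],c.shape[1]),3),np.uint8)
b=cv2.resize(b,None,fx=.7,fy=.7);o[:b.shape[0],:b.shape[1]]=b;o[270:270+c.shape[0],:c.shape[1]]=c
cv2.imwrite("pics/c7.png",np.hstack([a,o]))
E
```

```text
t9.32 pos [ 0.5882 -0.2205  0.2051] tooly yaw -1.4353 z [-0.002  0.001 -1.   ] w 0.0448 gf 0.0 F [-0.   0.4  1.2] q [-0.47  0.39  1.46  0.    1.3   0.97]
delta tool [0.0018 0.0009 0.0701]
turn 0.0007
```

View pics/c7.png

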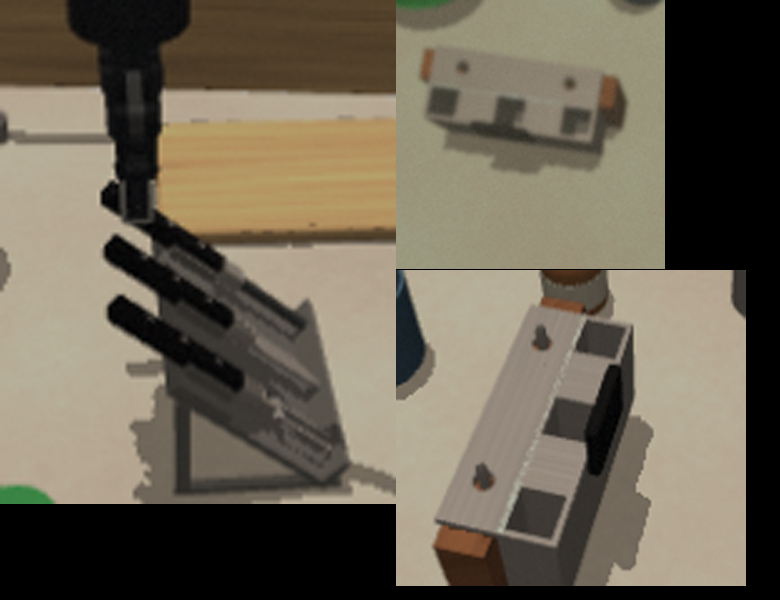

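```bash
echo '[{"x": 0.0018,"y": 0.0009,"z": 0.03},{"z": 0.025},{"z": 0.015},{},{}]' | python3 steer.py >/dev/null
python3 go.py .590 -.221 .135 -1.436
echo '[{},{},{},{}]' | python3 steer.py 0 20
echo '[{"z": -0.01},{"z": -0.02},{"z": -0.03},{"z": -0.04},{"z": -0.04}]' | python3 steer.py >/dev/null
echo '[{"z": -0.03},{},{},{}]' | python3 steer.py >/dev/null
python3 go.py
python3 - <<'E'
from rig import manip
from h import *
for n in("side","top"):
    d=manip.get_image(n); cv2.imwrite(f"pics/{n}5.png",d["img"][:,:,::-1]); np.savez(f"pics/{n}5.npz",**d)
s=load("side5");print("cupL side",onplane(load("side4"),256,307.6,.12))
E
```

```text
t9.83 pos [ 0.5913 -0.2209  0.1367] tooly yaw -1.4347 z [ 0.001 -0.    -1.   ] w 0.0453 gf 0.0 F [ 0.4 -0.3  1. ] q [-0.47  0.44  1.55  0.    1.15  0.97]
delta tool [-0.0014 -0.0001  0.0017]
turn 0.0013
clock: 10.17
position: [0.5921, -0.2211, 0.1379]
ee_rot: [0.0, 0.998, 0.067, 0.002]
contact_force: [0.3, 1.8, 6.1]
width: 0.0182
gripper_force: 19.5
t10.92 pos [ 0.5901 -0.2213  0.3053] tooly yaw -1.4360 z [-0.001  0.    -1.   ] w 0.0175 gf 20.9 F [-0.1  0.5 -1.2] q [-0.47  0.34  1.29 -0.    1.52  0.97]
cupL side [0.62467612 0.28506406 0.12      ]
```

```bash
cat > lean.py <<'E'
import sys
from h import *
# a: image now, b: earlier; finds the lean of held tool: profile of change along rays from grip point
def lean(now,ref,grip,tipyaw,cam="side",L=.165):
    a=load(f"{cam}{now}");b=load(f"{cam}{ref}")
    df=np.abs(a["img"].astype(int)-b["img"]).sum(2).astype(float)
    best=[]
    for th in np.arange(-.4,1.3,.05):
        ss=np.linspace(.04,.17,40)
        P=np.array(grip)+ss[:,None]*np.array([np.sin(th)*np.cos(tipyaw),np.sin(th)*np.sin(tipyaw),-np.cos(th)])
        px=np.round(proj(a,P)).astype(int);v=df[px[:,1],px[:,0]]
        best.append((round(th,2),int((v>40).sum())))
    print(best)
if __name__=="__main__":
    lean(sys.argv[1],sys.argv[2],[float(x) for x in sys.argv[3:6]],float(sys.argv[6]),*(sys.argv[7:8]))
E
python3 lean.py 5 4 .590 -.2213 .302 3.277; python3 lean.py 5 4 .590 -.2213 .302 3.277 top
```

```text
[(np.float64(-0.4), 2), (np.float64(-0.35), 2), (np.float64(-0.3), 5), (np.float64(-0.25), 9), (np.float64(-0.2), 9), (np.float64(-0.15), 10), (np.float64(-0.1), 27), (np.float64(-0.05), 37), (np.float64(-0.0), 29), (np.float64(0.05), 31), (np.float64(0.1), 31), (np.float64(0.15), 20), (np.float64(0.2), 18), (np.float64(0.25), 11), (np.float64(0.3), 10), (np.float64(0.35), 7), (np.float64(0.4), 5), (np.float64(0.45), 3), (np.float64(0.5), 2), (np.float64(0.55), 1), (np.float64(0.6), 1), (np.float64(0.65), 1), (np.float64(0.7), 2), (np.float64(0.75), 11), (np.float64(0.8), 20), (np.float64(0.85), 31), (np.float64(0.9), 38), (np.float64(0.95), 22), (np.float64(1.0), 18), (np.float64(1.05), 12), (np.float64(1.1), 6), (np.float64(1.15), 2), (np.float64(1.2), 0), (np.float64(1.25), 0)]
[(np.float64(-0.4), 37), (np.float64(-0.35), 37), (np.float64(-0.3), 38), (np.float64(-0.25), 26), (np.float64(-0.2), 37), (np.float64(-0.15), 40), (np.float64(-0.1), 37), (np.float64(-0.05), 37), (np.float64(-0.0), 39), (np.float64(0.05), 31), (np.float64(0.1), 31), (np.float64(0.15), 29), (np.float64(0.2), 29), (np.float64(0.25), 22), (np.float64(0.3), 18), (np.float64(0.35), 35), (np.float64(0.4), 34), (np.float64(0.45), 35), (np.float64(0.5), 33), (np.float64(0.55), 32), (np.float64(0.6), 25), (np.float64(0.65), 29), (np.float64(0.7), 35), (np.float64(0.75), 34), (np.float64(0.8), 33), (np.float64(0.85), 31), (np.float64(0.9), 25), (np.float64(0.95), 19), (np.float64(1.0), 18), (np.float64(1.05), 19), (np.float64(1.1), 18), (np.float64(1.15), 16), (np.float64(1.2), 13), (np.float64(1.25), 14)]
```

```bash
python3 lean.py 5 2 .590 -.2213 .302 3.277 | sed 's/np.float64//g'
```

```text
[((-0.4), 40), ((-0.35), 40), ((-0.3), 40), ((-0.25), 40), ((-0.2), 40), ((-0.15), 35), ((-0.1), 34), ((-0.05), 32), ((-0.0), 32), ((0.05), 32), ((0.1), 27), ((0.15), 28), ((0.2), 30), ((0.25), 33), ((0.3), 34), ((0.35), 37), ((0.4), 37), ((0.45), 38), ((0.5), 38), ((0.55), 38), ((0.6), 38), ((0.65), 37), ((0.7), 40), ((0.75), 38), ((0.8), 39), ((0.85), 31), ((0.9), 33), ((0.95), 39), ((1.0), 39), ((1.05), 40), ((1.1), 34), ((1.15), 27), ((1.2), 20), ((1.25), 12)]
```

```bash
python3 lean.py 5 0 .590 -.2213 .302 3.277 | sed 's/np.float64//g'
```

```text
[((-0.4), 0), ((-0.35), 0), ((-0.3), 0), ((-0.25), 0), ((-0.2), 0), ((-0.15), 0), ((-0.1), 8), ((-0.05), 8), ((-0.0), 6), ((0.05), 5), ((0.1), 2), ((0.15), 0), ((0.2), 0), ((0.25), 0), ((0.3), 0), ((0.35), 0), ((0.4), 0), ((0.45), 0), ((0.5), 0), ((0.55), 0), ((0.6), 0), ((0.65), 1), ((0.7), 2), ((0.75), 11), ((0.8), 18), ((0.85), 31), ((0.9), 37), ((0.95), 22), ((1.0), 17), ((1.05), 11), ((1.1), 5), ((1.15), 2), ((1.2), 0), ((1.25), 0)]
```

```bash
echo '[{"yaw": 0.103},{"yaw": 0.103},{"yaw": 0.102},{},{}]' | python3 steer.py >/dev/null
python3 go.py .747 .263 .305 -1.744
```

```text
t11.43 pos [ 0.5902 -0.2212  0.3042] tooly yaw -1.7414 z [-0.003  0.001 -1.   ] w 0.0182 gf 20.9 F [-0.4  0.1  0.8] q [-0.47  0.34  1.29 -0.    1.52  1.27]
delta tool [ 0.0723 -0.5038 -0.0006]
turn 0.0026
```

```bash
echo '[{"x": 0.0052,"y": -0.036},{"x": 0.0052,"y": -0.036},{"x": 0.0052,"y": -0.036},{"x": 0.0052,"y": -0.036},{"x": 0.0052,"y": -0.036}]' | python3 steer.py >/dev/null
echo '[{"x": 0.0052,"y": -0.036},{"x": 0.0052,"y": -0.036},{"x": 0.0052,"y": -0.036},{"x": 0.0052,"y": -0.036},{"x": 0.0052,"y": -0.036}]' | python3 steer.py >/dev/null
echo '[{"x": 0.0052,"y": -0.036},{"x": 0.0052,"y": -0.036},{"x": 0.0052,"y": -0.036},{"x": 0.0052,"y": -0.036,"yaw": 0.003},{}]' | python3 steer.py >/dev/null
echo '[{},{},{}]' | python3 steer.py >/dev/null
python3 go.py .747 .263 .25 -1.744
python3 - <<'E'
from rig import manip
from h import *
for n in("side","top"):
    d=manip.get_image(n); cv2.imwrite(f"pics/{n}6.png",d["img"][:,:,::-1]); np.savez(f"pics/{n}6.npz",**d)
E
python3 lean.py 6 5 .747 .263 .302 2.968 | sed 's/np.float64//g'
```

```text
t12.93 pos [0.7491 0.2613 0.3056] tooly yaw -1.7472 z [-0.001 -0.001 -1.   ] w 0.0175 gf 20.9 F [ 0.2  0.5 -1.5] q [ 0.25  0.62  0.81 -0.    1.71  2.  ]
delta tool [-0.0024 -0.0013  0.0556]
turn -0.0032
[((-0.4), 1), ((-0.35), 1), ((-0.3), 1), ((-0.25), 0), ((-0.2), 0), ((-0.15), 0), ((-0.1), 0), ((-0.05), 0), ((-0.0), 0), ((0.05), 0), ((0.1), 0), ((0.15), 0), ((0.2), 0), ((0.25), 0), ((0.3), 0), ((0.35), 0), ((0.4), 0), ((0.45), 2), ((0.5), 5), ((0.55), 4), ((0.6), 7), ((0.65), 12), ((0.7), 16), ((0.75), 27), ((0.8), 40), ((0.85), 40), ((0.9), 40), ((0.95), 36), ((1.0), 33), ((1.05), 27), ((1.1), 18), ((1.15), 13), ((1.2), 10), ((1.25), 8)]
```

Run:
```python
from h import *
a=load("side6");b=load("side5")
df=np.abs(a["img"].astype(int)-b["img"]).sum(2)
th,ty=.87,2.968
for s in np.arange(.14,.21,.005):
    P=np.array([.7491,.2613,.3026])+s*np.array([np.sin(th)*np.cos(ty),np.sin(th)*np.sin(ty),-np.cos(th)])
    u,v=np.round(proj(a,P)[0]).astype(int); print(round(s,3),u,v,df[v-3:v+4,u].tolist())
```

```text
0.14 236 271 [50, 44, 54, 60, 62, 62, 54]
0.145 239 273 [57, 49, 54, 53, 50, 48, 46]
0.15 242 275 [63, 58, 59, 62, 53, 58, 52]
0.155 245 277 [55, 62, 63, 64, 58, 59, 62]
0.16 247 278 [55, 56, 51, 42, 50, 57, 56]
0.165 250 280 [61, 64, 55, 51, 52, 51, 42]
0.17 253 282 [64, 95, 101, 91, 79, 124, 79]
0.175 256 284 [17, 51, 63, 57, 45, 59, 56]
0.18 258 285 [23, 27, 64, 51, 73, 117, 121]
0.185 261 287 [22, 24, 144, 150, 149, 148, 158]
0.19 264 289 [146, 145, 155, 144, 147, 154, 149]
0.195 266 290 [145, 153, 152, 144, 149, 153, 148]
0.2 269 292 [147, 147, 145, 153, 145, 8, 21]
0.205 271 294 [159, 156, 145, 25, 24, 23, 16]
```

```bash
echo '[{"x": -0.0024,"y": -0.0013,"z": 0.03,"yaw": -0.003},{"z": 0.03},{"z": 0.02},{},{}]' | python3 steer.py >/dev/null
python3 go.py .747 .263 .217 -1.744
echo '[{"z": 0.004},{"z": 0.004},{},{}]' | python3 steer.py 
python3 go.py .747 .263 .217 -1.744
```

```text
t13.45 pos [0.7467 0.263  0.2253] tooly yaw -1.7452 z [-0.002 -0.001 -1.   ] w 0.0180 gf 20.8 F [ 0.3  0.2 -0.1] q [ 0.25  0.63  0.98 -0.    1.53  2.  ]
delta tool [ 0.0003 -0.0001  0.0083]
turn -0.0012
clock: 13.78
position: [0.7473, 0.2644, 0.2187]
ee_rot: [-0.0, 0.996, -0.086, 0.0]
contact_force: [-0.0, -0.3, -0.9]
width: 0.0174
gripper_force: 20.8
t13.78 pos [0.7473 0.2644 0.2187] tooly yaw -1.7440 z [ 0.001  0.    -1.   ] w 0.0174 gf 20.8 F [-0.  -0.3 -0.9] q [0.25 0.63 0.99 0.   1.51 2.  ]
delta tool [-0.      0.0014  0.0017]
turn 0.0000
```

```bash
echo '[{"y": 0.001,"z": 0.002},{"x": -0.008},{"x": -0.008},{"x": -0.008},{}]' | python3 steer.py 
echo '[{"x": -0.008,"z": -0.001},{"x": -0.008,"z": -0.001},{"x": -0.008,"z": -0.001},{}]' | python3 steer.py
python3 - <<'E'
from rig import manip
from h import *
for n in("side","top"):
    d=manip.get_image(n); cv2.imwrite(f"pics/{n}7.png",d["img"][:,:,::-1]); np.savez(f"pics/{n}7.npz",**d)
E
python3 go.py
python3 lean.py 7 5 .699 .271 .216 2.968 | sed 's/np.float64//g'
```

```text
clock: 14.2
position: [0.7262, 0.2674, 0.2205]
ee_rot: [-0.001, 0.996, -0.087, 0.006]
contact_force: [4.7, -0.2, 5.3]
width: 0.018
gripper_force: 21.7
clock: 14.53
position: [0.7025, 0.2719, 0.224]
ee_rot: [-0.002, 0.996, -0.087, 0.006]
contact_force: [5.2, -0.2, 9.1]
width: 0.0181
gripper_force: 22.2
t14.63 pos [0.7028 0.2719 0.2235] tooly yaw -1.7442 z [ 0.012  0.002 -1.   ] w 0.0179 gf 22.4 F [ 4.4 -1.  10. ] q [ 0.28  0.56  1.12 -0.    1.45  2.02]
[((-0.4), 4), ((-0.35), 3), ((-0.3), 3), ((-0.25), 2), ((-0.2), 2), ((-0.15), 0), ((-0.1), 0), ((-0.05), 1), ((-0.0), 14), ((0.05), 19), ((0.1), 23), ((0.15), 28), ((0.2), 30), ((0.25), 29), ((0.3), 32), ((0.35), 34), ((0.4), 31), ((0.45), 34), ((0.5), 35), ((0.55), 37), ((0.6), 35), ((0.65), 32), ((0.7), 28), ((0.75), 23), ((0.8), 21), ((0.85), 22), ((0.9), 22), ((0.95), 23), ((1.0), 17), ((1.05), 16), ((1.1), 17), ((1.15), 14), ((1.2), 13), ((1.25), 11)]
```

```bash
echo '[{"z": -0.006},{"x": -0.008,"z": -0.001},{"x": -0.008,"z": -0.001},{"x": -0.008},{}]' | python3 steer.py 
echo '[{"x": -0.008,"z": -0.001},{"x": -0.008,"z": -0.001},{"x": -0.008,"z": -0.001},{}]' | python3 steer.py
python3 - <<'E'
from rig import manip
from h import *
for n in("side","top"):
    d=manip.get_image(n); cv2.imwrite(f"pics/{n}8.png",d["img"][:,:,::-1]); np.savez(f"pics/{n}8.npz",**d)
E
python3 go.py
python3 lean.py 8 5 .653 .28 .226 2.968 | sed 's/np.float64//g'
```

```text
clock: 15.05
position: [0.6732, 0.2763, 0.2265]
ee_rot: [0.0, 0.996, -0.086, -0.002]
contact_force: [0.5, 0.1, -0.5]
width: 0.0177
gripper_force: 21.3
clock: 15.38
position: [0.6501, 0.2804, 0.2301]
ee_rot: [0.0, 0.996, -0.086, -0.001]
contact_force: [1.0, -0.9, -0.8]
width: 0.0176
gripper_force: 21.6
t15.48 pos [0.6511 0.2802 0.2296] tooly yaw -1.7435 z [-0.002  0.    -1.   ] w 0.0180 gf 21.7 F [ 0.2  0.1 -0.9] q [0.31 0.49 1.22 0.   1.43 2.05]
[((-0.4), 3), ((-0.35), 5), ((-0.3), 24), ((-0.25), 13), ((-0.2), 9), ((-0.15), 8), ((-0.1), 22), ((-0.05), 13), ((-0.0), 21), ((0.05), 27), ((0.1), 25), ((0.15), 24), ((0.2), 21), ((0.25), 20), ((0.3), 20), ((0.35), 19), ((0.4), 17), ((0.45), 20), ((0.5), 20), ((0.55), 18), ((0.6), 20), ((0.65), 18), ((0.7), 15), ((0.75), 15), ((0.8), 11), ((0.85), 9), ((0.9), 10), ((0.95), 13), ((1.0), 12), ((1.05), 13), ((1.1), 11), ((1.15), 9), ((1.2), 7), ((1.25), 5)]
```

```bash
echo '[{"x": -0.008},{"x": -0.008},{}]' | python3 steer.py 
echo '[{"z": 0.008},{"z": 0.008},{},{}]' | python3 steer.py 
python3 go.py .635 .283 .206
python3 - <<'E'
from rig import manip
from h import *
for n in("side","top"):
    d=manip.get_image(n); cv2.imwrite(f"pics/{n}9.png",d["img"][:,:,::-1]); np.savez(f"pics/{n}9.npz",**d)
# steel-ish visible pixel change in front of caddy front wall, side cam: compare with side4 (hung, no arm)
a=load("side9");b=load("side4")
df=np.abs(a["img"].astype(int)-b["img"]).sum(2)
e=np.array([.985,-.172,0]);f=np.array([.172,.985,0]);c=np.array([.6255,.2845,0])
for u in(-.03,-.05,-.07):
  print(u,[int(df[int(round(p[1])),int(round(p[0]))]) for p in proj(a,[c+u*e+w*f+[0,0,z] for w in(-.01,0,.01) for z in(.04,.06,.08,.1,.12,.14)])])
E
```

```text
clock: 15.73
position: [0.635, 0.283, 0.2299]
ee_rot: [-0.0, 0.996, -0.086, -0.001]
contact_force: [-0.2, -0.7, -1.2]
width: 0.0173
gripper_force: 21.8
clock: 16.07
position: [0.6361, 0.2824, 0.2122]
ee_rot: [0.001, 0.996, -0.087, -0.001]
contact_force: [1.1, -0.2, -1.3]
width: 0.0177
gripper_force: 21.8
t16.07 pos [0.6361 0.2824 0.2122] tooly yaw -1.7442 z [-0.003 -0.001 -1.   ] w 0.0177 gf 21.8 F [ 1.1 -0.2 -1.3] q [0.32 0.48 1.28 0.   1.38 2.06]
delta tool [-0.0012 -0.0004  0.0062]
-0.03 [25, 24, 61, 15, 8, 24, 26, 26, 85, 12, 13, 20, 24, 25, 12, 6, 8, 27]
-0.05 [41, 28, 25, 26, 26, 25, 39, 20, 24, 28, 24, 26, 161, 7, 30, 27, 22, 26]
-0.07 [42, 38, 38, 61, 27, 28, 164, 36, 38, 43, 61, 26, 158, 163, 42, 14, 26, 24]
```

```bash
echo '[{"x": -0.001,"z": 0.004},{"z": 0.002},{}]' | python3 steer.py 
echo '[{},{},{}]' | python3 steer.py .04
echo '[{"z": -0.03},{"z": -0.04},{"z": -0.03},{}]' | python3 steer.py
python3 - <<'E'
from rig import manip
from h import *
for n in("side","top"):
    d=manip.get_image(n); cv2.imwrite(f"pics/{n}10.png",d["img"][:,:,::-1]); np.savez(f"pics/{n}10.npz",**d)
s=cv2.imread("pics/side10.png");t=cv2.imread("pics/top10.png")
a=crop(s,190,160,340,350,3.1);b=crop(t,180,110,290,240,3)
o=np.zeros((a.shape[0],b.shape[1],3),np.uint8);o[:b.shape[0]]=b
cv2.imwrite("pics/c8.png",np.hstack([a,o]))
E
python3 go.py
```

```text
clock: 16.42
position: [0.6358, 0.2828, 0.2075]
ee_rot: [-0.0, 0.996, -0.087, 0.0]
contact_force: [0.2, 0.1, -1.4]
width: 0.0176
gripper_force: 22.0
clock: 16.67
position: [0.6354, 0.2829, 0.2079]
ee_rot: [-0.0, 0.996, -0.086, -0.0]
contact_force: [0.2, -0.2, -0.7]
width: 0.0403
gripper_force: 0.0
clock: 17.0
position: [0.6381, 0.2838, 0.3162]
ee_rot: [-0.003, 0.996, -0.086, 0.006]
contact_force: [1.2, -0.2, 0.9]
width: 0.0402
gripper_force: 0.0
t17.10 pos [0.6361 0.2831 0.31  ] tooly yaw -1.7439 z [ 0.004  0.001 -1.   ] w 0.0401 gf 0.0 F [ 0.5 -0.6 -0.8] q [0.32 0.44 1.11 0.   1.58 2.06]
```

View pics/c8.png

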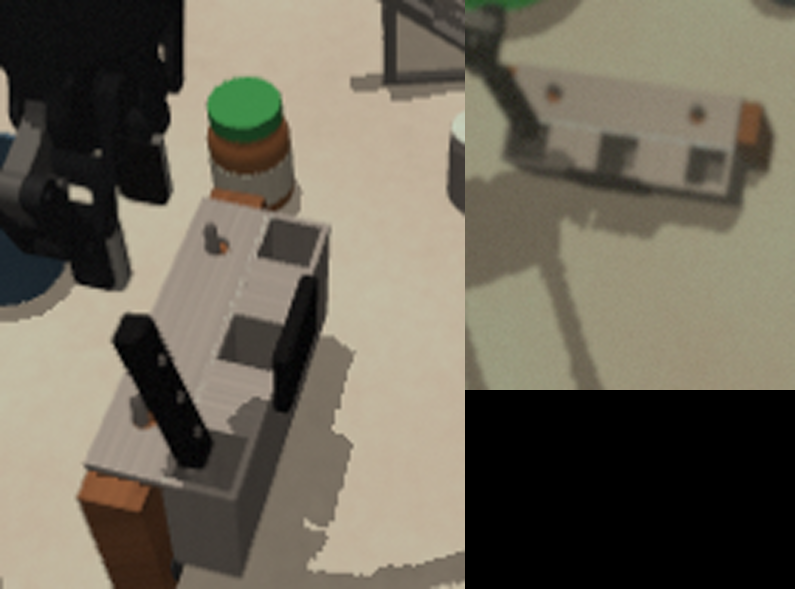

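```bash
echo '[{"yaw": -0.103},{"yaw": -0.103},{"yaw": -0.102},{},{}]' | python3 steer.py >/dev/null
python3 go.py .600 -.2917 .2 -1.436
python3 - <<'E'
from h import *
a=load("side10");b=load("side0")
for n,B,H in(("steel",(.6156,-.2892,.151),(.5301,-.3012,.0805)),("fork",(.5973,-.1463,.1513),(.5128,-.1586,.0809))):
    p=proj(a,np.linspace(B,H,12)).round().astype(int)
    print(n,[int(np.abs(a["img"][v,u].astype(int)-b["img"][v,u]).sum()) for u,v in p])
E
```

```text
t17.52 pos [0.635  0.2827 0.3062] tooly yaw -1.4385 z [-0.003 -0.001 -1.   ] w 0.0400 gf 0.0 F [ 0.  -0.2  0.1] q [0.32 0.44 1.12 0.   1.58 1.76]
delta tool [-0.1102  0.5647  0.1067]
turn -0.0025
steel [10, 3, 3, 4, 1, 10, 5, 7, 1, 0, 13, 9]
fork [4, 15, 11, 25, 2, 7, 7, 1, 12, 10, 0, 16]
```

Both remaining tools are unmoved. Move over the steel.

```bash
echo '[{"x": -0.0073,"y": 0.0376,"yaw": -0.002},{"x": -0.0073,"y": 0.0376},{"x": -0.0073,"y": 0.0376},{"x": -0.0073,"y": 0.0376},{"x": -0.0073,"y": 0.0376}]' | python3 steer.py .045 >/dev/null
echo '[{"x": -0.0073,"y": 0.0376},{"x": -0.0073,"y": 0.0376},{"x": -0.0073,"y": 0.0376},{"x": -0.0073,"y": 0.0376},{"x": -0.0073,"y": 0.0376}]' | python3 steer.py >/dev/null
echo '[{"x": -0.0073,"y": 0.0376},{"x": -0.0073,"y": 0.0376},{"x": -0.0073,"y": 0.0376},{"x": -0.0073,"y": 0.0376},{"x": -0.0073,"y": 0.0376}]' | python3 steer.py >/dev/null
echo '[{"z": 0.03},{"z": 0.04},{"z": 0.03},{},{}]' | python3 steer.py >/dev/null
python3 go.py .600 -.2917 .136 -1.436
```

```text
t19.18 pos [ 0.603  -0.2903  0.2058] tooly yaw -1.4356 z [-0.004  0.003 -1.   ] w 0.0450 gf 0.0 F [-0.1  0.4  0.6] q [-0.55  0.45  1.36  0.    1.34  0.88]
delta tool [-0.0029  0.0012  0.0698]
turn 0.0004
```

```bash
echo '[{"x": -0.0025,"y": 0.0012,"z": 0.03},{"z": 0.025},{"z": 0.014},{},{}]' | python3 steer.py >/dev/null
python3 go.py .600 -.2917 .136 -1.436
echo '[{},{},{},{}]' | python3 steer.py 0 20
echo '[{"z": -0.01},{"z": -0.02},{"z": -0.03},{"z": -0.04},{"z": -0.04}]' | python3 steer.py >/dev/null
echo '[{"z": -0.03},{"yaw": 0.103},{"yaw": 0.103},{"yaw": 0.102},{}]' | python3 steer.py >/dev/null
echo '[{}]' | python3 steer.py >/dev/null
python3 go.py .736 .1895 .305 -1.744
```

```text
t19.60 pos [ 0.6029 -0.2927  0.1408] tooly yaw -1.4342 z [ 0.002 -0.001 -1.   ] w 0.0450 gf 0.0 F [ 0.8 -0.1  0.6] q [-0.56  0.49  1.46  0.    1.2   0.88]
delta tool [-0.0028 -0.0014  0.0048]
turn 0.0018
clock: 19.93
position: [0.6032, -0.2923, 0.1414]
ee_rot: [0.001, 0.998, 0.068, 0.002]
contact_force: [0.5, 1.7, 6.2]
width: 0.0181
gripper_force: 19.6
t20.85 pos [ 0.6015 -0.2925  0.3092] tooly yaw -1.7395 z [-0.    -0.001 -1.   ] w 0.0177 gf 20.2 F [ 0.6 -0.6 -0.6] q [-0.56  0.4   1.18 -0.    1.56  1.18]
delta tool [ 0.0517 -0.4978  0.0039]
turn 0.0045
```

```bash
echo '[{"x": 0.0039,"y": -0.0356,"yaw": 0.004},{"x": 0.0039,"y": -0.0356},{"x": 0.0039,"y": -0.0356},{"x": 0.0039,"y": -0.0356},{"x": 0.0039,"y": -0.0356}]' | python3 steer.py >/dev/null
echo '[{"x": 0.0039,"y": -0.0356},{"x": 0.0039,"y": -0.0356},{"x": 0.0039,"y": -0.0356},{"x": 0.0039,"y": -0.0356},{"x": 0.0039,"y": -0.0356}]' | python3 steer.py >/dev/null
echo '[{"x": 0.0039,"y": -0.0356},{"x": 0.0039,"y": -0.0356},{"x": 0.0039,"y": -0.0356},{"x": 0.0039,"y": -0.0356},{}]' | python3 steer.py >/dev/null
echo '[{},{},{}]' | python3 steer.py >/dev/null
python3 go.py .7389 .1896 .25 -1.744
python3 - <<'E'
from rig import manip
from h import *
for n in("side","top"):
    d=manip.get_image(n); cv2.imwrite(f"pics/{n}11.png",d["img"][:,:,::-1]); np.savez(f"pics/{n}11.npz",**d)
E
python3 lean.py 11 10 .739 .1896 .306 2.968 | sed 's/np.float64//g'
```

```text
t22.35 pos [0.7421 0.1876 0.3089] tooly yaw -1.7463 z [-0.    -0.001 -1.   ] w 0.0178 gf 20.4 F [0.4 0.5 0.1] q [ 0.16  0.57  0.9  -0.    1.67  1.9 ]
delta tool [-0.0035 -0.0015  0.0589]
turn -0.0023
[((-0.4), 0), ((-0.35), 0), ((-0.3), 0), ((-0.25), 0), ((-0.2), 0), ((-0.15), 4), ((-0.1), 6), ((-0.05), 8), ((-0.0), 13), ((0.05), 14), ((0.1), 15), ((0.15), 22), ((0.2), 28), ((0.25), 29), ((0.3), 31), ((0.35), 34), ((0.4), 35), ((0.45), 35), ((0.5), 30), ((0.55), 23), ((0.6), 24), ((0.65), 20), ((0.7), 15), ((0.75), 14), ((0.8), 15), ((0.85), 29), ((0.9), 31), ((0.95), 22), ((1.0), 14), ((1.05), 15), ((1.1), 16), ((1.15), 19), ((1.2), 17), ((1.25), 18)]
```

```bash
python3 lean.py 11 4 .742 .1876 .306 2.968 | sed 's/np.float64//g'
echo '[{"x": -0.0035,"y": -0.0015,"z": 0.03,"yaw": -0.002},{"z": 0.03},{"z": 0.016},{},{}]' | python3 steer.py >/dev/null
python3 go.py .7389 .1896 .225 -1.744
```

```text
[((-0.4), 1), ((-0.35), 0), ((-0.3), 0), ((-0.25), 0), ((-0.2), 0), ((-0.15), 0), ((-0.1), 0), ((-0.05), 0), ((-0.0), 0), ((0.05), 0), ((0.1), 0), ((0.15), 0), ((0.2), 0), ((0.25), 0), ((0.3), 0), ((0.35), 0), ((0.4), 1), ((0.45), 1), ((0.5), 4), ((0.55), 8), ((0.6), 11), ((0.65), 15), ((0.7), 19), ((0.75), 26), ((0.8), 31), ((0.85), 40), ((0.9), 39), ((0.95), 30), ((1.0), 24), ((1.05), 22), ((1.1), 18), ((1.15), 10), ((1.2), 6), ((1.25), 5)]
t22.87 pos [0.7387 0.1898 0.2324] tooly yaw -1.7452 z [-0.002 -0.    -1.   ] w 0.0178 gf 20.4 F [ 0.3  1.  -0.5] q [ 0.16  0.58  1.06 -0.    1.5   1.91]
delta tool [0.0002 0.0002 0.0074]
turn -0.0012
```

```bash
echo '[{"z": 0.004},{"z": 0.003},{},{}]' | python3 steer.py 
echo '[{"x": -0.008,"z": -0.002},{"x": -0.008,"z": -0.003},{"x": -0.008,"z": -0.003},{}]' | python3 steer.py 
echo '[{"x": -0.008,"z": -0.003},{"x": -0.008,"z": -0.002},{"x": -0.008,"z": -0.001},{}]' | python3 steer.py 
python3 go.py .6128 .2116 .235
```

```text
clock: 23.2
position: [0.7393, 0.191, 0.2268]
ee_rot: [-0.0, 0.996, -0.086, 0.001]
contact_force: [1.1, 0.5, -0.9]
width: 0.0175
gripper_force: 20.4
clock: 23.53
position: [0.7187, 0.1951, 0.2394]
ee_rot: [-0.001, 0.996, -0.086, 0.007]
contact_force: [5.4, -1.4, 4.1]
width: 0.0178
gripper_force: 21.3
clock: 23.87
position: [0.6906, 0.1999, 0.2417]
ee_rot: [-0.0, 0.996, -0.086, 0.001]
contact_force: [1.7, -0.0, -0.1]
width: 0.0177
gripper_force: 21.2
t23.87 pos [0.6906 0.1999 0.2417] tooly yaw -1.7434 z [ 0.002  0.001 -1.   ] w 0.0177 gf 21.2 F [ 1.7 -0.  -0.1] q [0.18 0.5  1.18 0.   1.46 1.93]
delta tool [-0.0786  0.0018  0.0066]
```

```bash
python3 - <<'E'
from rig import manip
from h import *
for n in("side","top"):
    d=manip.get_image(n); cv2.imwrite(f"pics/{n}12.png",d["img"][:,:,::-1]); np.savez(f"pics/{n}12.npz",**d)
E
python3 lean.py 12 4 .6906 .1999 .2387 2.968 | sed 's/np.float64//g'
```

```text
[((-0.4), 2), ((-0.35), 1), ((-0.3), 1), ((-0.25), 2), ((-0.2), 1), ((-0.15), 1), ((-0.1), 1), ((-0.05), 3), ((-0.0), 14), ((0.05), 18), ((0.1), 19), ((0.15), 21), ((0.2), 24), ((0.25), 30), ((0.3), 37), ((0.35), 39), ((0.4), 38), ((0.45), 36), ((0.5), 40), ((0.55), 40), ((0.6), 31), ((0.65), 26), ((0.7), 29), ((0.75), 20), ((0.8), 23), ((0.85), 18), ((0.9), 11), ((0.95), 11), ((1.0), 10), ((1.05), 9), ((1.1), 9), ((1.15), 7), ((1.2), 7), ((1.25), 6)]
```

```bash
echo '[{"x": -0.008},{"x": -0.008},{"x": -0.008},{"x": -0.008},{}]' | python3 steer.py 
echo '[{"x": -0.008,"z": 0.001},{"x": -0.008,"z": 0.001},{"x": -0.008,"z": 0.002},{"x": -0.008,"z": 0.002},{}]' | python3 steer.py 
python3 go.py .6216 .210 .215
```

```text
clock: 24.38
position: [0.6573, 0.2052, 0.239]
ee_rot: [0.0, 0.996, -0.086, -0.002]
contact_force: [1.4, -0.3, -1.5]
width: 0.0179
gripper_force: 21.5
clock: 24.8
position: [0.626, 0.2108, 0.2332]
ee_rot: [0.0, 0.996, -0.086, -0.002]
contact_force: [0.6, 0.5, -0.9]
width: 0.0179
gripper_force: 22.0
t24.80 pos [0.626  0.2108 0.2332] tooly yaw -1.7433 z [-0.004  0.    -1.   ] w 0.0179 gf 22.0 F [ 0.6  0.5 -0.9] q [0.22 0.42 1.34 0.   1.39 1.96]
delta tool [-0.0042  0.0015  0.0182]
```

```bash
echo '[{"x": -0.003,"y": 0.001,"z": 0.006},{"z": 0.006},{"z": 0.005},{},{}]' | python3 steer.py 
echo '[{},{},{}]' | python3 steer.py .034
echo '[{"z": -0.03},{"z": -0.04},{"z": -0.025,"yaw": -0.103},{"yaw": -0.103},{"yaw": -0.102}]' | python3 steer.py 
echo '[{}]' | python3 steer.py >/dev/null
python3 - <<'E'
from rig import manip
from h import *
for n in("side","top"):
    d=manip.get_image(n); cv2.imwrite(f"pics/{n}13.png",d["img"][:,:,::-1]); np.savez(f"pics/{n}13.npz",**d)
E
python3 go.py .5817 -.1488 .2 -1.436
```

```text
clock: 25.22
position: [0.6251, 0.2097, 0.2156]
ee_rot: [0.0, 0.996, -0.087, -0.001]
contact_force: [0.6, -1.0, -0.9]
width: 0.0181
gripper_force: 22.0
clock: 25.47
position: [0.6255, 0.2099, 0.217]
ee_rot: [-0.0, 0.996, -0.087, -0.0]
contact_force: [-0.1, -0.2, -0.3]
width: 0.034
gripper_force: 0.0
clock: 25.88
position: [0.6264, 0.2101, 0.3151]
ee_rot: [-0.001, 0.998, 0.07, 0.003]
contact_force: [-0.4, -0.1, -0.6]
width: 0.0341
gripper_force: 0.0
t26.07 pos [0.6253 0.2098 0.3118] tooly yaw -1.4385 z [-0.  0. -1.] w 0.0339 gf 0.0 F [ 1.2  0.4 -0.7] q [0.22 0.38 1.2  0.   1.56 1.66]
delta tool [-0.0905  0.3498  0.1118]
turn -0.0025
```

```bash
echo '[{"x": -0.009,"y": 0.035,"yaw": -0.002},{"x": -0.009,"y": 0.035},{"x": -0.009,"y": 0.035},{"x": -0.009,"y": 0.035},{"x": -0.009,"y": 0.035}]' | python3 steer.py .045 >/dev/null
echo '[{"x": -0.009,"y": 0.035},{"x": -0.009,"y": 0.035},{"x": -0.009,"y": 0.035},{"x": -0.009,"y": 0.035},{"x": -0.009,"y": 0.035}]' | python3 steer.py >/dev/null
echo '[{"z": 0.03},{"z": 0.04},{"z": 0.03},{},{}]' | python3 steer.py >/dev/null
python3 go.py .5825 -.149 .139 -1.436
python3 - <<'E'
from rig import manip
from h import *
for n in("side","top"):
    d=manip.get_image(n); cv2.imwrite(f"pics/{n}14.png",d["img"][:,:,::-1]); np.savez(f"pics/{n}14.npz",**d)
# black handles over the caddy: dark pixels newly dark since side4
for n in("side","top"):
    a=load(n+"14")["img"].max(2).astype(int);b=load(n+"4")["img"].max(2).astype(int)
    m=((a<45)&(b-a>25)).astype(np.uint8)
    if n=="side": m[:, 345:]=0; m[:150]=0
    else: m[:,300:]=0;m[230:]=0
    k,l,st,c=cv2.connectedComponentsWithStats(m)
    for i in range(1,k):
        if st[i,4]>25:
            ys,xs=np.where(l==i);print(n,st[i].tolist(),"top px",(int(xs[ys==ys.min()].mean()),int(ys.min())),"bot",(int(xs[ys==ys.max()].mean()),int(ys.max())))
E
```

```text
t27.32 pos [ 0.583  -0.1488  0.2103] tooly yaw -1.4356 z [-0.004  0.002 -1.   ] w 0.0446 gf 0.0 F [0.4 0.2 0.9] q [-0.37  0.34  1.51  0.    1.29  1.07]
delta tool [-0.0003  0.0003  0.0713]
turn 0.0004
side [246, 225, 26, 49, 564] top px (251, 225) bot (266, 273)
side [281, 249, 11, 44, 67] top px (291, 249) bot (281, 292)
side [227, 261, 32, 50, 666] top px (232, 261) bot (253, 310)
```

```bash
echo '[{"z": 0.03},{"z": 0.025},{"z": 0.016},{},{}]' | python3 steer.py >/dev/null
python3 go.py .5825 -.149 .139 -1.436
echo '[{},{},{},{}]' | python3 steer.py 0 20
echo '[{"z": -0.01},{"z": -0.02},{"z": -0.03},{"z": -0.04},{"z": -0.04}]' | python3 steer.py >/dev/null
echo '[{"z": -0.03},{"yaw": 0.103},{"yaw": 0.103},{"yaw": 0.102},{}]' | python3 steer.py >/dev/null
echo '[{}]' | python3 steer.py >/dev/null
python3 go.py .7262 .1167 .305 -1.744
```

```text
t27.83 pos [ 0.5853 -0.1492  0.1425] tooly yaw -1.4339 z [ 0.002 -0.001 -1.   ] w 0.0456 gf 0.0 F [0.  0.  0.3] q [-0.36  0.4   1.61  0.    1.13  1.07]
delta tool [-0.0027 -0.0006  0.0035]
turn 0.0021
clock: 28.17
position: [0.5856, -0.149, 0.143]
ee_rot: [0.0, 0.998, 0.068, 0.002]
contact_force: [0.2, 2.6, 5.9]
width: 0.0178
gripper_force: 19.7
t29.08 pos [ 0.5838 -0.1493  0.3111] tooly yaw -1.7396 z [-0. -0. -1.] w 0.0172 gf 19.6 F [ 1.1  0.3 -0.8] q [-0.37  0.29  1.34 -0.    1.51  1.37]
delta tool [ 0.0957 -0.2862  0.0059]
turn 0.0044
```

```bash
echo '[{"x": 0.012,"y": -0.0358,"yaw": 0.004},{"x": 0.012,"y": -0.0358},{"x": 0.012,"y": -0.0358},{"x": 0.012,"y": -0.0358},{"x": 0.012,"y": -0.0358}]' | python3 steer.py >/dev/null
echo '[{"x": 0.012,"y": -0.0358},{"x": 0.012,"y": -0.0358},{"x": 0.012,"y": -0.0358},{},{}]' | python3 steer.py >/dev/null
echo '[{},{}]' | python3 steer.py >/dev/null
python3 go.py .7262 .1167 .25 -1.744
python3 - <<'E'
from rig import manip
from h import *
for n in("side","top"):
    d=manip.get_image(n); cv2.imwrite(f"pics/{n}15.png",d["img"][:,:,::-1]); np.savez(f"pics/{n}15.npz",**d)
E
python3 lean.py 15 4 .728 .1167 .308 2.968 | sed 's/np.float64//g'
```

```text
t30.08 pos [0.728  0.115  0.3109] tooly yaw -1.7462 z [-0.001 -0.001 -1.   ] w 0.0176 gf 20.0 F [ 1.  -0.1 -1. ] q [ 0.06  0.51  0.99 -0.    1.64  1.81]
delta tool [-0.002  -0.0014  0.0609]
turn -0.0022
[((-0.4), 0), ((-0.35), 0), ((-0.3), 0), ((-0.25), 0), ((-0.2), 0), ((-0.15), 0), ((-0.1), 0), ((-0.05), 0), ((-0.0), 0), ((0.05), 0), ((0.1), 0), ((0.15), 0), ((0.2), 0), ((0.25), 0), ((0.3), 0), ((0.35), 0), ((0.4), 0), ((0.45), 0), ((0.5), 0), ((0.55), 2), ((0.6), 4), ((0.65), 8), ((0.7), 16), ((0.75), 21), ((0.8), 28), ((0.85), 40), ((0.9), 28), ((0.95), 37), ((1.0), 24), ((1.05), 16), ((1.1), 14), ((1.15), 10), ((1.2), 7), ((1.25), 3)]
```

```bash
echo '[{"x": -0.002,"y": -0.0014,"z": 0.03,"yaw": -0.002},{"z": 0.03},{"z": 0.018},{},{}]' | python3 steer.py >/dev/null
python3 go.py .7262 .1167 .226 -1.744
echo '[{"z": 0.004},{"z": 0.003},{},{}]' | python3 steer.py 
echo '[{"x": -0.008,"z": -0.002},{"x": -0.008,"z": -0.003},{"x": -0.008,"z": -0.003},{}]' | python3 steer.py 
echo '[{"x": -0.008,"z": -0.003},{"x": -0.008,"z": -0.002},{"x": -0.008,"z": -0.001},{}]' | python3 steer.py 
python3 go.py .6001 .1387 .235
python3 - <<'E'
from rig import manip
from h import *
for n in("side","top"):
    d=manip.get_image(n); cv2.imwrite(f"pics/{n}16.png",d["img"][:,:,::-1]); np.savez(f"pics/{n}16.npz",**d)
E
python3 lean.py 16 4 .678 .126 .239 2.968 | sed 's/np.float64//g'
```

```text
t30.60 pos [0.7261 0.1168 0.2324] tooly yaw -1.7451 z [-0.002 -0.    -1.   ] w 0.0178 gf 20.0 F [-0.3  1.  -0.1] q [ 0.07  0.53  1.14 -0.    1.47  1.81]
delta tool [0.0002 0.0001 0.0064]
turn -0.0011
clock: 30.93
position: [0.727, 0.1179, 0.2269]
ee_rot: [-0.0, 0.996, -0.087, 0.001]
contact_force: [-0.7, 0.6, -1.3]
width: 0.0178
gripper_force: 20.0
clock: 31.27
position: [0.7036, 0.1224, 0.237]
ee_rot: [-0.0, 0.996, -0.086, 0.003]
contact_force: [1.5, 0.4, 0.1]
width: 0.0176
gripper_force: 20.6
clock: 31.6
position: [0.6773, 0.1268, 0.2403]
ee_rot: [-0.0, 0.996, -0.086, -0.001]
contact_force: [0.4, -0.8, -2.0]
width: 0.0172
gripper_force: 21.0
t31.60 pos [0.6773 0.1268 0.2403] tooly yaw -1.7435 z [-0.002  0.001 -1.   ] w 0.0172 gf 21.0 F [ 0.4 -0.8 -2. ] q [0.08 0.46 1.26 0.   1.43 1.83]
delta tool [-0.0781  0.0015  0.0055]
[((-0.4), 1), ((-0.35), 1), ((-0.3), 1), ((-0.25), 1), ((-0.2), 0), ((-0.15), 0), ((-0.1), 0), ((-0.05), 1), ((-0.0), 3), ((0.05), 14), ((0.1), 21), ((0.15), 25), ((0.2), 28), ((0.25), 29), ((0.3), 33), ((0.35), 40), ((0.4), 39), ((0.45), 38), ((0.5), 37), ((0.55), 31), ((0.6), 30), ((0.65), 24), ((0.7), 21), ((0.75), 15), ((0.8), 10), ((0.85), 4), ((0.9), 2), ((0.95), 0), ((1.0), 0), ((1.05), 0), ((1.1), 0), ((1.15), 0), ((1.2), 0), ((1.25), 0)]
```

```bash
echo '[{"x": -0.008},{"x": -0.008},{"x": -0.008},{"x": -0.008},{}]' | python3 steer.py 
echo '[{"x": -0.008,"z": 0.001},{"x": -0.008,"z": 0.001},{"x": -0.008,"z": 0.002},{"x": -0.008,"z": 0.002},{}]' | python3 steer.py 
echo '[{"x": -0.003,"y": 0.001,"z": 0.006},{"z": 0.006},{"z": 0.005},{},{}]' | python3 steer.py 
python3 go.py .609 .137 .215
```

```text
clock: 32.12
position: [0.6453, 0.1322, 0.2398]
ee_rot: [-0.0, 0.996, -0.086, -0.001]
contact_force: [0.0, 0.1, -1.5]
width: 0.0177
gripper_force: 21.7
clock: 32.53
position: [0.6137, 0.1377, 0.2332]
ee_rot: [0.0, 0.996, -0.086, -0.002]
contact_force: [0.8, -0.0, -1.2]
width: 0.0174
gripper_force: 22.5
clock: 32.95
position: [0.6128, 0.1366, 0.2157]
ee_rot: [0.0, 0.996, -0.087, -0.001]
contact_force: [0.7, -0.8, -0.9]
width: 0.0177
gripper_force: 22.5
t32.95 pos [0.6128 0.1366 0.2157] tooly yaw -1.7442 z [-0.002 -0.    -1.   ] w 0.0177 gf 22.5 F [ 0.7 -0.8 -0.9] q [0.11 0.38 1.45 0.   1.32 1.85]
delta tool [-0.0038  0.0003  0.0007]
```

Release, retreat up and to the right (out of the side view), then verify numerically.

```bash
echo '[{},{},{}]' | python3 steer.py .034
echo '[{"z": -0.03},{"z": -0.04},{"z": -0.035},{"y": 0.03},{"y": 0.04}]' | python3 steer.py 
echo '[{"y": 0.04},{"y": 0.04},{"y": 0.04},{"y": 0.04},{"y": 0.04}]' | python3 steer.py  >/dev/null
echo '[{"y": 0.04},{"y": 0.03},{},{}]' | python3 steer.py  >/dev/null
python3 go.py
python3 - <<'E'
from rig import manip
from h import *
np.set_printoptions(precision=4,suppress=True)
for n in("side","top"):
    d=manip.get_image(n); cv2.imwrite(f"pics/{n}17.png",d["img"][:,:,::-1]); np.savez(f"pics/{n}17.npz",**d)
sd=load("side17");e=np.array([.985,-.172,0]);f=np.array([.172,.985,0])
R={}
for n in("side","top"):
    a=load(n+"17")["img"].max(2).astype(int);b=load(n+"4")["img"].max(2).astype(int)
    m=((a<45)&(b-a>25)).astype(np.uint8)
    if n=="side": m[:, 345:]=0; m[:150]=0
    else: m[:,300:]=0;m[230:]=0
    k,l,st,c=cv2.connectedComponentsWithStats(m)
    for i in range(1,k):
        if st[i,4]>25:
            ys,xs=np.where(l==i);print(n,st[i].tolist(),"top px",(int(xs[ys==ys.min()].mean()),int(ys.min())),"bot",(int(xs[ys==ys.max()].mean()),int(ys.max())))
# expected butts for lean 0,.1,.2,.3 back with tip on the floor
for nm,c in(("knife",(.6255,.2845)),("steel",(.6128,.2116)),("fork",(.6001,.1387))):
    for n in("side","top"):
        d=load(n+"17");print(nm,n,proj(d,[np.array([*c,.03])+(-.008)*e+.2*(np.sin(t)*e+np.array([0,0,np.cos(t)])) for t in(0,.1,.2,.3)]).round().astype(int).tolist())
# caddy rim/flange pixel check against side4, and jar/shaker colour centroids against side0
for n in("side","top"):
    a=load(n+"17")["img"];b=load(n+"0")["img"]
    g=lambda i:(i[...,1].astype(int)-i[...,0]>40)&(i[...,1].astype(int)-i[...,2]>20)
    for lab,i in(("now",a),("start",b)):
        k,l,st,c=cv2.connectedComponentsWithStats(g(i).astype(np.uint8));print(n,"green",lab,[(st[j,4].item(),c[j].round(1).tolist()) for j in range(1,k) if st[j,4]>60])
E
```

```text
clock: 33.2
position: [0.6131, 0.1368, 0.217]
ee_rot: [-0.0, 0.996, -0.087, -0.0]
contact_force: [0.5, 0.4, -0.1]
width: 0.0341
gripper_force: 0.0
clock: 33.62
position: [0.6026, 0.0698, 0.3252]
ee_rot: [-0.001, 0.996, -0.084, 0.003]
contact_force: [-0.1, -1.2, -1.0]
width: 0.0339
gripper_force: 0.0
t34.37 pos [ 0.5541 -0.1995  0.3218] tooly yaw -1.7473 z [-0.     0.001 -1.   ] w 0.0338 gf 0.0 F [ 0.3  0.1 -0.3] q [-0.46  0.27  1.35  0.    1.53  1.28]
side [259, 194, 25, 47, 534] top px (265, 194) bot (277, 240)
side [246, 225, 26, 49, 565] top px (252, 225) bot (267, 273)
side [281, 249, 11, 44, 68] top px (291, 249) bot (281, 292)
side [227, 261, 32, 50, 668] top px (234, 261) bot (254, 310)
knife side [[252, 269], [239, 267], [226, 265], [214, 265]]
knife top [[183, 147], [185, 138], [188, 130], [190, 122]]
steel side [[268, 229], [256, 228], [244, 227], [233, 227]]
steel top [[217, 152], [219, 143], [221, 135], [223, 127]]
fork side [[282, 196], [270, 195], [259, 194], [249, 195]]
fork top [[250, 157], [252, 148], [254, 140], [256, 132]]
side green now [(233, [269.3, 191.3]), (7418, [128.6, 350.6])]
side green start [(317, [268.2, 192.9]), (7411, [128.7, 350.6])]
top green now [(2034, [191.1, 87.5]), (287, [318.2, 147.4])]
top green start [(1722, [192.0, 88.4]), (282, [318.3, 147.4])]
```

Run:
```python
from h import *
for n,P in(("side",[(255,312,40,38),(222,296,22,22),(282,232,26,16)]),("top",[(246,140,24,30)])):
    a=cv2.imread(f"pics/{n}17.png");b=cv2.imread(f"pics/{n}4.png")
    for x,y,w,h in P:
        r=cv2.matchTemplate(a[y-8:y+h+8,x-8:x+w+8],b[y:y+h,x:x+w],cv2.TM_CCOEFF_NORMED);_,v,_,p=cv2.minMaxLoc(r);print(n,(x,y),round(v,3),p[0]-8,p[1]-8)
```

```text
side (255, 312) 0.966 1 1
side (222, 296) 0.838 -1 0
side (282, 232) 0.96 1 1
top (246, 140) 0.632 0 -1
```

```bash
python3 -c "
from rig import manip
print(manip.sign_off())"
```

```text
the job is handed in; nothing more can be done
None
```

The caddy hangs on both pins, and the knife, honing steel and fork stand handle-up in the left, middle and right cups; the job went in at about 34 s. My last camera measurements showed each tool on its cup floor leaning about 0.13 rad, the caddy within about 2 mm of where it was hung, and the jar unmoved. I did not measure the shaker, and the sign-off returned no verdict.

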